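Clear and load the handle-drilling jig

ROBOT

A 6-joint arm with a two-finger parallel gripper is mounted at the origin on the work surface. World frame = base frame: x ahead of the robot, y to its left, z up, the work surface at z = 0. Lengths are in mm, angles in degrees, forces in N, time in s.
With the tool pointing down it reaches from about 325 to 775 mm from the base axis. Payload 9.3 kg.
Tool frame: the origin (TCP) lies on the centre line of the jaws, within the pads' length; the fingertips stand 14 mm ahead of it and the grasp point (between the pads) lies 5 mm behind it; z points along the fingers, y is the line along which they close (so a half turn about z gives the same grasp; the last joint's range is limited). The gripper opens to 85 mm and grips with 20 to 120 N. Pads are 22 mm wide; open, the fingers measure 114 mm over their backs; the gripper's body (76 mm by 85 mm) begins 54 mm behind the grasp point. The pads swing forward as they close: fully open they stand 13 mm farther back than shut.
Start: joints at [-8.743, 14.817, 1.232, 76.415, 0, 81.257], TCP at [549.997, -0.004, 245.279] pointing down, gripper open.
Joint ranges: [-174.27, 174.27], [-52.1, 104.24], [-59.71, 78.15], [-110.17, 111.67], [-87.03, 83.33], [-180, 180]. Speed limits (degrees/s): [127.2, 127.2, 159.86, 180, 180, 180].

INTERFACE

Orientations are given as [roll, pitch, yaw] about the fixed x, y, z axes, in that order (R = Rz(yaw) Ry(pitch) Rx(roll)).
In Python, from cell import ctrl gives the robot as it stands. The module is installed in compiled form; this text tells all that it offers.
- The arm moves only by the shell command python3 -m jog 'ROWS' [OPENING]. ROWS is JSON, a list of rows, each a list of 2 entries, a list of its own where there are three numbers: the shift along the tool's x, y, z in units of 120 mm (1.0 is 120 mm), then the turn about the tool's z in units of 2 pi rad (1.0 is 2 pi rad). In form: [[[dx, dy, dz], roll], ...]. A call has 1 to 20 rows; each row is the pose to reach, as a shift and turn from the pose commanded when the call began, along the tool's axes at that moment, turning the shorter way round; what a row does not reach only later rows make up. A row lasts 1/8 s, in which the tool goes at most 62.5 mm and 10.7 degrees, less where a joint would pass 70% of its speed; a pose out of reach is approached as far as the arm can. A call with a number of a shift or a turn outside -1 to 1 is refused whole. A call with a gripper value outside its range is refused whole. OPENING is the finger opening in mm, from 0 to 85.4, set as the call begins (- or left out, the last holds). The fingers move at their own pace and stop on an object; the grip force is fixed at half the most. Time passes only in rows, so rows that repeat a pose let the fingers close. It gives the time, the measured TCP pose, the force, the opening and the grip force at its end, in the units of the state.
- ctrl.get_state(): the state, without advancing time (a new reading comes with each control period).
- ctrl.camera(name): name is "scene" or "side" or "wrist"; returns a dict with "frame" (420x560x3 uint8, blue, green, red), "camera_matrix" (3x3 intrinsics, pixels), "k1" (the pictures are not rectified: a ray, as slopes to the right and down, at radius r is drawn at 1 + k1 r^2 times it, then the intrinsics apply), "world_from_camera" (4x4, takes a point from camera to world coordinates). Camera axes: x right, y down, z forward; pixel columns grow to the right and rows downward; lengths in mm; the calibration is good to about 2 mm. A picture is of the moment at which its call begins. There is no depth.
- ctrl.finish_job(): hands the job in; it is judged then, once.
The state is a dict: "time": time; "joint_pos": joint angles; "qvel": joint speeds; "tau": joint torques, N m; "tcp_pos": TCP position; "ee_rot": TCP orientation; "ft_force": force on the tool from outside, world axes, zero at the start; "ft_torque": the same for the moment, N m; "gripper_width": finger opening in mm; "grasp_force": force on a finger pad.
Only numpy, scipy, OpenCV 4.12 (cv2) and the standard library are available. Lean on these libraries where they do the work, as an engineer would, in place of code of your own. Each camera call takes 0.05 s, during which the arm holds its last target. There are 200 camera calls.

TASK

Get the drilling jig on the carving bench ready. First use the steel drift rod to push every wooden plug that is stuck in a guide hole of the metal end block right out into its groove, put the plugs in the small open scrap box and lay the drift back in its long tray. Then lay every handle blank on the bench in a V-groove of its own, under the clear strip and pushed up until its end touches the metal end block; leave the other tools and offcuts where they are.

Things in the scene. Friction and masses are not known exactly. Their poses are not given: they have to be found in the camera images.
- jig: Fixed drilling jig, 156 mm wide (own x): a dark wooden bed with three V-grooves running into a metal end block. Origin: on the bench, at the middle of the block's stop face. Grooves run along own +y from that face (y=0) to the bed's open end (y=130 mm), at x=-56, 0, 56 mm. Bed top 25 mm above the bench; each V is 90 degrees, 20 mm wide, 10 mm deep, its bottom edge 15 mm up.
- block (a point): Middle of the top of the metal end block, 52 mm above the bench. The block spans jig y = -40 to 0 mm over the whole width. In line with each groove a round guide hole, 22 mm in diameter, goes right through it along y, axis 32 mm above the bench. Behind it (y below -40 mm) the bench is free for working the drift.
- strip (a point): Middle of the top of the clear plastic hold-down strip, 51 mm above the bench. It is 4 mm thick and overhangs all the grooves from the stop face (jig y=0) to y=20 mm, its underside 47 mm above the bench: parts must slide in beneath it along the groove.
- groove0 (a point): -x groove: the point on its guide hole's axis in the plane of the stop face, 32 mm above the bench; axes as the jig's (groove along +y). The axis of a blank seated in this V passes through it; with its end touching the stop, the blank's centre is 50 mm along +y from here.
- groove1 (a point): Middle groove: the point on its guide hole's axis in the plane of the stop face, 32 mm above the bench; axes as the jig's (groove along +y). The axis of a blank seated in this V passes through it; with its end touching the stop, the blank's centre is 50 mm along +y from here.
- groove2 (a point): +x groove: the point on its guide hole's axis in the plane of the stop face, 32 mm above the bench; axes as the jig's (groove along +y). The axis of a blank seated in this V passes through it; with its end touching the stop, the blank's centre is 50 mm along +y from here.
- blank0: Octagonal mid-brown wooden handle blank, 24 mm across flats, 100 mm long, about 45 g; origin at its centre, long axis = own y; both ends alike (either may touch the stop). Starts lying on the bench (centre 12 mm up). Two or three are present. It lies in a V-groove on two flats and cannot enter a guide hole.
- blank1: Octagonal mid-brown wooden handle blank, 24 mm across flats, 100 mm long, about 45 g; origin at its centre, long axis = own y; both ends alike (either may touch the stop). Starts lying on the bench (centre 12 mm up). Two or three are present. It lies in a V-groove on two flats and cannot enter a guide hole.
- blank2: Octagonal mid-brown wooden handle blank, 24 mm across flats, 100 mm long, about 45 g; origin at its centre, long axis = own y; both ends alike (either may touch the stop). Starts lying on the bench (centre 12 mm up). Two or three are present. It lies in a V-groove on two flats and cannot enter a guide hole.
- plug0: Round mid-brown wooden plug, 20 mm diameter, 28 mm long, about 12 g; origin at its centre, axis = own y. Two or three are present, each stuck in a guide hole, about 6 mm inside both faces; under 2 N slides it. Pushed out on the groove side it drops 2 mm into the V (axis about 29 mm above the bench); push it on past the clear strip to be able to pick it.
- plug1: Round mid-brown wooden plug, 20 mm diameter, 28 mm long, about 12 g; origin at its centre, axis = own y. Two or three are present, each stuck in a guide hole, about 6 mm inside both faces; under 2 N slides it. Pushed out on the groove side it drops 2 mm into the V (axis about 29 mm above the bench); push it on past the clear strip to be able to pick it.
- plug2: Round mid-brown wooden plug, 20 mm diameter, 28 mm long, about 12 g; origin at its centre, axis = own y. Two or three are present, each stuck in a guide hole, about 6 mm inside both faces; under 2 N slides it. Pushed out on the groove side it drops 2 mm into the V (axis about 29 mm above the bench); push it on past the clear strip to be able to pick it.
- drift: Octagonal steel drift rod, 12 mm across flats, 200 mm long, about 180 g; origin at its centre, long axis = own y. Starts lying lengthwise in the tray.
- tray: Fixed shallow open plywood tray for the drift, outside 110 mm (own x) by 250 mm (own y) by 18 mm high, walls and floor 5 mm; origin at the centre of its underside.
- scrap: Small loose open plywood scrap box, outside 110 mm (own x) by 90 mm (own y) by 40 mm high, walls 4 mm, 0.5 kg; origin at the centre of its underside.
- gouge0: Carving gouge lying on the bench, 208 mm long, dark wooden handle; bystander; origin near its middle.
- gouge2: Carving gouge lying on the bench, 208 mm long, dark wooden handle; bystander; origin near its middle.
- glue: White glue pot, 52 mm diameter, 80 mm high, standing; bystander; origin at the centre of its underside.
- offcut: Wood offcut 60 x 40 x 18 mm; bystander; origin at the centre of its underside.
- wedge: Wood offcut 50 x 30 x 14 mm; bystander; origin at the centre of its underside.

How it is judged (in metres and radians):
On the way, in this order (a step that is already met when the one before it is completed fails the run):
1. every plug is wholly out of its guide hole on the groove side (y of each of plug0, plug1, plug2 in the frame of jig above 0.014 m), for 0.2 s.
2. every plug is in the scrap box and the drift is back in its tray (x of plug0 in the frame of scrap between -0.053 and 0.053 m and y of plug0 in the frame of scrap between -0.043 and 0.043 m and z of each of plug0, plug1, plug2 in the frame of scrap below 0.04 m and x of plug1 in the frame of scrap between -0.053 and 0.053 m and y of plug1 in the frame of scrap between -0.043 and 0.043 m and x of plug2 in the frame of scrap between -0.053 and 0.053 m and y of plug2 in the frame of scrap between -0.043 and 0.043 m and x of drift in the frame of tray between -0.05 and 0.05 m and y of drift in the frame of tray between -0.025 and 0.025 m and z of drift in the frame of tray below 0.02 m), for 0.2 s.
3. then every blank lies in a groove, end against the end block (((x of blank0 in the frame of groove0 between -0.003 and 0.003 m and y of blank0 in the frame of groove0 between 0.0475 and 0.0525 m and z of blank0 in the frame of groove0 between -0.003 and 0.003 m and angle between the y axis of blank0 and the y axis of groove0, either way round below 0.05 rad) or (x of blank0 in the frame of groove1 between -0.003 and 0.003 m and y of blank0 in the frame of groove1 between 0.0475 and 0.0525 m and z of blank0 in the frame of groove1 between -0.003 and 0.003 m and angle between the y axis of blank0 and the y axis of groove1, either way round below 0.05 rad) or (x of blank0 in the frame of groove2 between -0.003 and 0.003 m and y of blank0 in the frame of groove2 between 0.0475 and 0.0525 m and z of blank0 in the frame of groove2 between -0.003 and 0.003 m and angle between the y axis of blank0 and the y axis of groove2, either way round below 0.05 rad)) and ((x of blank1 in the frame of groove0 between -0.003 and 0.003 m and y of blank1 in the frame of groove0 between 0.0475 and 0.0525 m and z of blank1 in the frame of groove0 between -0.003 and 0.003 m and angle between the y axis of blank1 and the y axis of groove0, either way round below 0.05 rad) or (x of blank1 in the frame of groove1 between -0.003 and 0.003 m and y of blank1 in the frame of groove1 between 0.0475 and 0.0525 m and z of blank1 in the frame of groove1 between -0.003 and 0.003 m and angle between the y axis of blank1 and the y axis of groove1, either way round below 0.05 rad) or (x of blank1 in the frame of groove2 between -0.003 and 0.003 m and y of blank1 in the frame of groove2 between 0.0475 and 0.0525 m and z of blank1 in the frame of groove2 between -0.003 and 0.003 m and angle between the y axis of blank1 and the y axis of groove2, either way round below 0.05 rad)) and ((x of blank2 in the frame of groove0 between -0.003 and 0.003 m and y of blank2 in the frame of groove0 between 0.0475 and 0.0525 m and z of blank2 in the frame of groove0 between -0.003 and 0.003 m and angle between the y axis of blank2 and the y axis of groove0, either way round below 0.05 rad) or (x of blank2 in the frame of groove1 between -0.003 and 0.003 m and y of blank2 in the frame of groove1 between 0.0475 and 0.0525 m and z of blank2 in the frame of groove1 between -0.003 and 0.003 m and angle between the y axis of blank2 and the y axis of groove1, either way round below 0.05 rad) or (x of blank2 in the frame of groove2 between -0.003 and 0.003 m and y of blank2 in the frame of groove2 between 0.0475 and 0.0525 m and z of blank2 in the frame of groove2 between -0.003 and 0.003 m and angle between the y axis of blank2 and the y axis of groove2, either way round below 0.05 rad))), for 0.2 s.
At the end, for the whole second after the job is handed in: Every blank present lies in a groove of its own with its end within 2.5 mm of the end block, within 3 mm of the groove's seat sideways and in height and within 0.05 rad of its direction; every plug present is inside the upright scrap box; the drift lies in its tray; all at rest (all of step 2 and all of step 3 and linear speed of each of blank0, blank1, blank2, plug0, plug1, plug2, drift below 0.02 m/s and angle between scrap's own z axis and vertical below 0.2 rad); the robot touches nothing.
It fails at once if a bystander (gouge, glue pot, offcut) is moved more than 5 cm (distance of any of gouge0, gouge2, glue, offcut, wedge from where it was at the start of the episode above 0.05 m).
Of plug0, plug1, plug2 only 2 to 3 are there at a start; the rules pass over those that are not, and their reading is None.
Of blank0, blank1, blank2 only 2 to 3 are there at a start; the rules pass over those that are not, and their reading is None.
At some moment in a run one of blank0, blank1, blank2 may be knocked a few centimetres aside while the robot is not near it.
Once in a run the grip may slacken for a moment while it holds something.
It also fails if it takes over 210 s, if anything falls off the work surface, if the arm or the gripper's body presses on something with over 40 N, if the wrist force passes 120 N, or if a joint passes its speed limit or range.

## Working session

There is one attempt and no reset: what is moved stays moved. The work goes in short steps, Python scripts to look and compute and a shell command to move; the robot and the scene stay as the last step left them, time stands still between calls to the robot, and variables do not carry over. Pictures are saved under pics/ and viewed, at most 14 in all, crops included, and the job is handed in when it is done.

```bash
mkdir -p pics; cat > h.py <<'E'
import numpy as np, cv2
from cell import ctrl
from scipy.spatial.transform import Rotation as R
def snap(name,fn=None):
    c=ctrl.camera(name)
    if fn: cv2.imwrite('pics/'+fn,c['frame'])
    return c
def ray(c,uv):
    K=c['camera_matrix'];k=c['k1']
    d=np.array([(uv[0]-K[0,2])/K[0,0],(uv[1]-K[1,2])/K[1,1]]);u=d.copy()
    for _ in range(30): u=d/(1+k*(u@u))
    T=np.array(c['world_from_camera']);v=T[:3,:3]@np.array([u[0],u[1],1]);return T[:3,3],v
def onz(c,uv,z):
    o,v=ray(c,uv);return (o+v*(z-o[2])/v[2])
def proj(c,p):
    T=np.linalg.inv(c['world_from_camera']);q=T[:3,:3]@np.array(p,float)+T[:3,3];u=q[:2]/q[2];u=u*(1+c['k1']*(u@u));K=c['camera_matrix']
    return np.array([K[0,0]*u[0]+K[0,2],K[1,1]*u[1]+K[1,2]])
E
python3 - <<'E'
from h import *
np.set_printoptions(precision=2,suppress=True)
for n in ['scene','side','wrist']:
    c=snap(n,n+'0.png');print(n,c['camera_matrix'],c['k1'],c['world_from_camera'])
print(ctrl.get_state())
E
```

```text
scene [[389.63   0.   285.76]
 [  0.   389.63 209.99]
 [  0.     0.     1.  ]] -0.015655836573511807 [[  -0.18    0.68   -0.71 1309.15]
 [   0.98    0.12   -0.13  145.45]
 [  -0.     -0.72   -0.69  830.27]
 [   0.      0.      0.      1.  ]]
side [[465.45   0.   283.45]
 [  0.   465.45 202.39]
 [  0.     0.     1.  ]] -0.13564948623127202 [[   0.7    -0.43    0.57  -97.13]
 [  -0.71   -0.41    0.57 -615.63]
 [  -0.01   -0.81   -0.59  724.12]
 [   0.      0.      0.      1.  ]]
wrist [[294.17   0.   277.6 ]
 [  0.   294.17 212.22]
 [  0.     0.     1.  ]] -0.023831828939588646 [[  1.    -0.    -0.   550.29]
 [ -0.    -0.95  -0.31  78.88]
 [  0.     0.31  -0.95 373.79]
 [  0.     0.     0.     1.  ]]
{'time': 0.15, 'joint_pos': array([-8.74, 14.84,  1.2 , 76.41, -0.  , 81.25]), 'qvel': array([-0.02, -0.05,  0.17, -0.08,  0.04,  0.08]), 'tau': array([  0.  , -55.6 ,  34.47,   0.01,  -0.  ,   0.  ]), 'tcp_pos': array([549.83,   0.03, 244.81]), 'ee_rot': array([-179.94,   -0.01,   90.  ]), 'ft_force': array([-0.19, -0.04,  0.26]), 'ft_torque': array([-0.02,  0.03, -0.04]), 'grasp_force': 0.0, 'gripper_width': 85.55458663760473}
```

View pics/scene0.png

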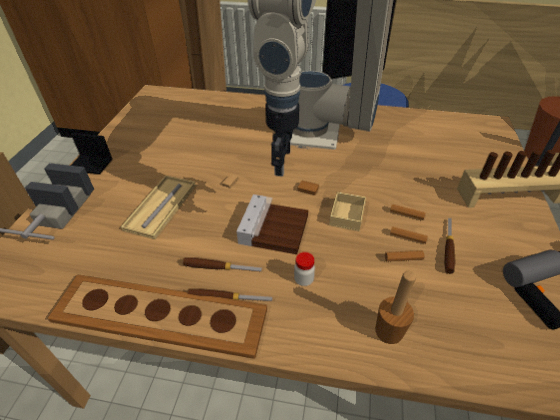

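View pics/side0.png

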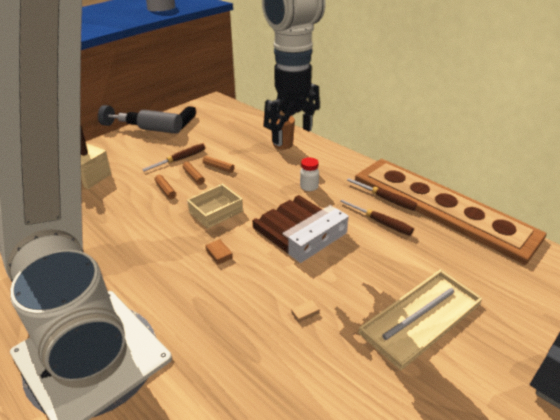

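The scene shows three blanks at right (405,212), (408,236) and (405,256), the scrap box at (348,210), the jig at (272,223) with its block facing left, and the drift in its tray at (160,205). The side view agrees: the block's back face shows holes near (305,250)–(340,235). Next is the wrist view.

```bash
python3 - <<'E'
from h import *
np.set_printoptions(precision=1,suppress=True)
w=cv2.resize(cv2.imread('pics/wrist0.png'),(800,600));cv2.imwrite('pics/w0b.png',w)
import json
s=cv2.imread('pics/scene0.png')[150:310,110:470];cv2.imwrite('pics/s0c.png',cv2.resize(s,None,fx=2.2,fy=2.2,interpolation=cv2.INTER_CUBIC))
E
```

```text
(no output)
```

View pics/w0b.png

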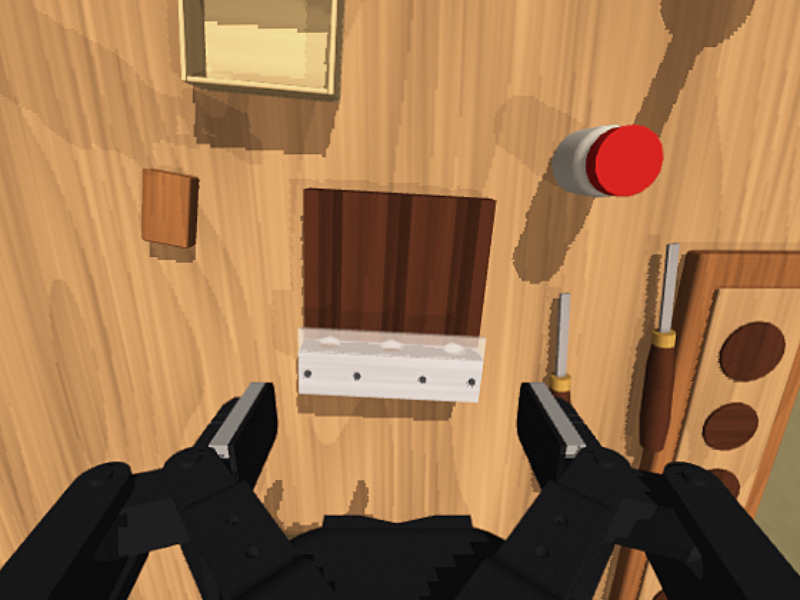

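View pics/s0c.png

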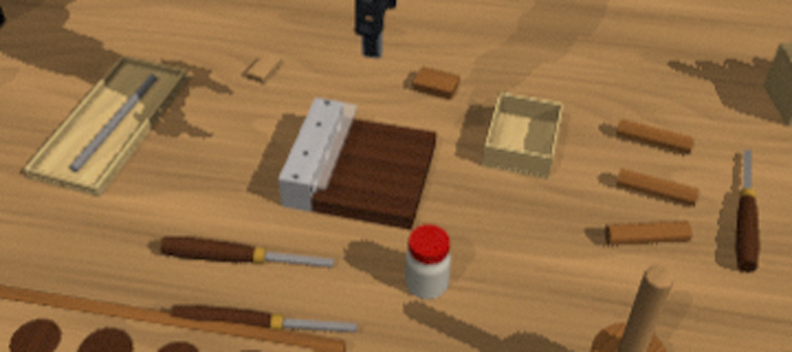

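Wrist view: the block's back top edge runs (298,391)–(479,402), the bed's far edge (304,188)–(495,200), and the glue pot is at (625,160). In the scene crop the drift runs (72,168)–(155,78).

```bash
python3 - <<'E'
from h import *
np.set_printoptions(precision=1,suppress=True)
w=snap('wrist');s=snap('scene');d=snap('side')
W=lambda u,v,z:onz(w,(np.array([u,v])+.5)/1.42857-.5,z)
S=lambda u,v,z:onz(s,np.array([u,v])/2.2+[110,150],z)
print('block back',W(298,391,52),W(479,402,52));print('bed far',W(304,188,25),W(495,200,25))
print('scrap near',W(182,80,40),W(335,96,40)); print('glue',W(625,160,80)); print('offcut',W(170,205,18))
print('drift',S(72,168,14),S(155,78,14)); print('tray',[S(*p,18) for p in[(24,173),(98,192),(187,72),(122,60)]])
print('scrap',[S(*p,40) for p in[(484,140),(552,153),(563,99),(498,93)]])
for a,b in [((618,127),(692,146)),((618,178),(697,197)),((606,234),(691,231))]: print('blank',S(*a,12),S(*b,12))
print('wedge',S(263,67,14),'glue',S(430,240,80),'gouge',S(333,263,5),S(162,246,10),S(748,152,5),S(747,268,10))
E
```

```text
block back [ 464.5 -106.4   52. ] [ 622.1 -117.5   52. ]
bed far [475.8  62.3  25. ] [630.   52.7  25. ]
scrap near [395.8 139.   40. ] [505.7 127.5  40. ]
glue [702.8  83.2  80. ]
offcut [361.2  48.9  18. ]
drift [ 615.3 -400.3   14. ] [ 422.2 -359.6   14. ]
tray [array([ 638.2, -455.7,   18. ]), array([ 652.5, -346.4,   18. ]), array([ 405.4, -315.6,   18. ]), array([ 395.7, -421.3,   18. ])]
scrap [array([494.1, 129.5,  40. ]), array([502.6, 218.7,  40. ]), array([393.9, 229.6,  40. ]), array([397.1, 139.8,  40. ])]
blank [406.9 309.4  12. ] [427.2 407.8  12. ]
blank [505.1 307.9  12. ] [521.2 407.1  12. ]
blank [603.2 292.   12. ] [580.1 395.3  12. ]
wedge [ 370.  -210.1   14. ] glue [705.   86.2  80. ] gouge [699.9 -29.2   5. ] [ 715.2 -238.1   10. ] [418.2 484.4   5. ] [624.9 457.4  10. ]
```

The jig frame origin is about (545,-72) with yaw about -3.8°. I'll move over the tray now to refine the drift.

```bash
python3 -m jog '[[[-1,0,0],0],[[-1,0,0],0]]' && python3 -m jog '[[[-1,0,0],0],[[-1,0,0],0]]' 50 && python3 -m jog '[[[-1,0,0],0],[[-1,0,0],0]]' && python3 -m jog '[[[-0.2,-0.1,0.5],-0.217],[[-0.2,-0.1,0.5],-0.217],[[-0.2,-0.1,0.5],-0.217],[[-0.2,-0.1,0.5],-0.217],[[-0.2,-0.1,0.5],-0.217],[[-0.2,-0.1,0.5],-0.217],[[-0.2,-0.1,0.5],-0.217],[[-0.2,-0.1,0.5],-0.217],[[-0.2,-0.1,0.5],-0.217],[[-0.2,-0.1,0.5],-0.217]]'
python3 - <<'E'
from h import *
snap('wrist','w1.png')
E
```

```text
time: 0.55
tcp_pos: [550.0, -120.9, 245.3]
ee_rot: [180.0, 0.0, 90.1]
ft_force: [0.1, 0.7, 0.3]
gripper_width: 85.8
grasp_force: 0.0
time: 0.8
tcp_pos: [549.7, -242.1, 245.3]
ee_rot: [180.0, 0.0, 90.0]
ft_force: [0.8, 0.6, -0.3]
gripper_width: 51.7
grasp_force: 0.0
time: 1.05
tcp_pos: [549.7, -362.2, 245.2]
ee_rot: [180.0, 0.0, 90.0]
ft_force: [1.0, -0.0, 0.3]
gripper_width: 50.3
grasp_force: 0.0
time: 2.3
tcp_pos: [538.0, -384.0, 185.2]
ee_rot: [180.0, -0.0, 168.0]
ft_force: [0.1, -0.2, 0.1]
gripper_width: 50.1
grasp_force: 0.0
```

View pics/w1.png

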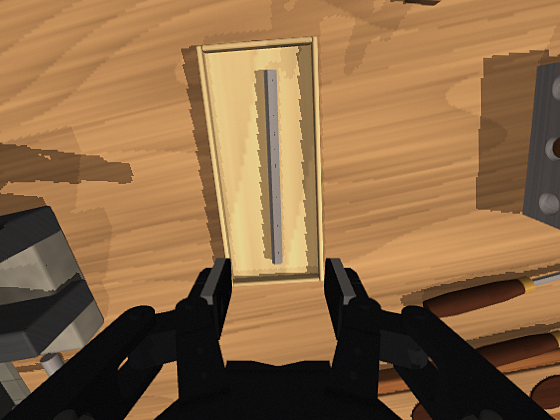

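The drift lies from (271,70) to (278,263), with the tray corners at (200,48), (317,40), (320,280) and (230,282).

```bash
python3 - <<'E'
from h import *
np.set_printoptions(precision=1,suppress=True)
w=snap('wrist');f=w['frame']
a=onz(w,(270.5,70),16);b=onz(w,(278,263),16);print(a,b,np.linalg.norm(a-b),np.degrees(np.arctan2(*(a-b)[1::-1])))
for v in (90,170,250): print(f[v,255:285].sum(1))
T=[onz(w,p,18) for p in[(200,48),(317,40),(320,280),(230,282)]];print(T)
s=ctrl.get_state();M=R.from_euler('xyz',s['ee_rot'],degrees=True).as_matrix()
c=(a+b)/2;u=(b-a)/np.linalg.norm(b-a);g=c+20*u;print(c,g,(M.T@(np.r_[g[:2],26]-s['tcp_pos']))/120)
E
```

```text
[ 419.3 -366.5   16. ] [ 615.5 -401.    16. ] 199.22361522408414 170.01634060077603
[416 359 368 368 367 369 380 382 394 323 240 230 212 448 457 436 437 439
 435 428 428 415 502 529 518 565 570 563 561 566]
[571 572 579 600 384 368 369 371 370 366 364 371 396 240 228 216 364 430
 425 423 425 421 417 416 435 525 516 564 571 565]
[550 548 552 551 555 560 564 575 540 555 372 359 362 359 356 362 300 229
 212 309 420 415 415 415 414 410 405 476 496 546]
[array([ 388.3, -424.8,   18. ]), array([ 404.1, -320.4,   18. ]), array([ 645.9, -358.1,   18. ]), array([ 626.9, -460. ,   18. ])]
[ 517.4 -383.7   16. ] [ 537.1 -387.2   16. ] [ 0.  -0.   1.3]
```

```bash
python3 -m jog '[[[0,-0.025,0.5],-0.0056],[[0,-0.025,1],-0.0056],[[0,-0.025,1],-0.0056],[[0,-0.025,1],-0.0056]]' && python3 -m jog '[[[0,0,0.15],0],[[0,0,0.3],0],[[0,0,0.367],0],[[0,0,0.367],0],[[0,0,0.367],0]]' && python3 -m jog '[[[0,0,0],0],[[0,0,0],0],[[0,0,0],0],[[0,0,0],0],[[0,0,0],0],[[0,0,0],0],[[0,0,0],0],[[0,0,0],0]]' 5 && python3 -m jog '[[[0,0,-0.2],0],[[0,0,-0.5],0],[[0,0,-0.6],0],[[0,0,-0.6],0]]'
python3 - <<'E'
from h import *
snap('wrist','w2.png')
E
```

```text
time: 2.9
tcp_pos: [538.2, -387.7, 67.5]
ee_rot: [-179.9, 0.1, 170.1]
ft_force: [-0.0, 0.9, 0.5]
gripper_width: 50.2
grasp_force: 0.0
time: 3.52
tcp_pos: [538.0, -387.4, 22.7]
ee_rot: [-179.9, 0.1, 170.1]
ft_force: [0.1, 0.0, 0.2]
gripper_width: 50.2
grasp_force: 0.0
time: 4.53
tcp_pos: [537.6, -387.1, 21.8]
ee_rot: [-180.0, 0.0, 170.1]
ft_force: [-1.0, 0.6, 5.4]
gripper_width: 9.6
grasp_force: 59.2
time: 5.03
tcp_pos: [537.5, -387.1, 93.3]
ee_rot: [-180.0, 0.0, 170.1]
ft_force: [0.0, 0.0, -2.0]
gripper_width: 9.7
grasp_force: 58.9
```

View pics/w2.png

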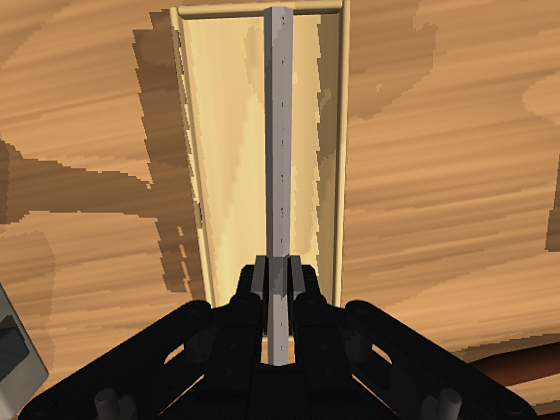

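The drift is gripped straight, with its tip at (279,8). I'll check its pitch against a level prediction, then move it to the jig.

```bash
python3 - <<'E'
from h import *
np.set_printoptions(precision=1,suppress=True)
w=snap('wrist');s=ctrl.get_state();M=R.from_euler('xyz',s['ee_rot'],degrees=True).as_matrix()
for x in(115,120,125):
  for z in (2,5,8): print(x,z,proj(w,s['tcp_pos']+M@[x,0,z]))
print(proj(w,s['tcp_pos']+M@[-80,0,5]), s['joint_pos'])
# hole start targets: drift tip at jig y=-50
o=np.array([545.1,-72.1]);yaw=-3.8
ex=np.array([np.cos(np.radians(yaw)),np.sin(np.radians(yaw))]);ey=np.array([-ex[1],ex[0]])
for gx in(-56,0,56): print(gx,o+gx*ex-(50+120)*ey)
E
```

```text
115 2 [280.3  19.8]
115 5 [280.3  22.1]
115 8 [280.2  24.3]
120 2 [280.3   5.1]
120 5 [280.3   7.8]
120 8 [280.2  10.4]
125 2 [280.4  -9.9]
125 5 [280.3  -6.8]
125 8 [280.2  -3.9]
[279.7 391.3] [-43.   29.9   2.   62.2  -0.  -33.1]
-56 [ 478. -238.]
0 [ 533.8 -241.7]
56 [ 589.7 -245.4]
```

```bash
python3 -m jog '[[[0,0.5,0],0],[[0,1,0],0],[[0,1,0],0]]' && python3 -m jog '[[[0.2,0.16,0],0.233],[[0.2,0.16,0],0.233],[[0.2,0.16,0],0.233],[[0.2,0.16,0],0.233],[[0.2,0.16,0],0.233],[[0.2,0.16,0],0.233],[[0.2,0.16,0],0.233],[[0.2,0.16,0],0.233],[[0.2,0.16,0],0.233],[[0.2,0.16,0],0.233]]' && python3 -m jog '[[[0,0,0.2],0],[[0,0,0.42],0],[[0,0,0.42],0],[[0,0,0.42],0],[[0,0,0.42],0]]'
python3 - <<'E'
from h import *
s=snap('side');f=s['frame'][190:310,230:400]
cv2.imwrite('pics/d3.png',cv2.resize(f,None,fx=4.5,fy=4.5,interpolation=cv2.INTER_CUBIC))
E
```

```text
time: 5.5
tcp_pos: [557.7, -264.4, 91.9]
ee_rot: [179.9, -0.2, 170.4]
ft_force: [0.4, -0.6, -1.1]
gripper_width: 9.8
grasp_force: 62.6
time: 6.75
tcp_pos: [537.3, -246.0, 92.6]
ee_rot: [-180.0, -0.0, 86.4]
ft_force: [0.2, 0.2, -1.2]
gripper_width: 9.5
grasp_force: 62.6
time: 7.38
tcp_pos: [538.1, -246.1, 44.0]
ee_rot: [179.9, 0.1, 86.3]
ft_force: [0.8, 0.0, -1.7]
gripper_width: 9.4
grasp_force: 62.6
```

View pics/d3.png

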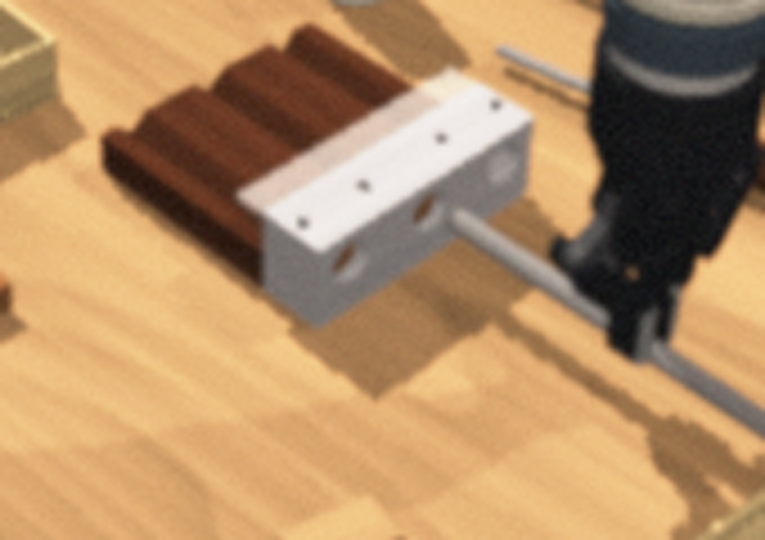

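Plugs (brown) show in the holes at (345,260) and (428,210); the third hole at (502,165) shows grey, so it's empty. The drift tip is at about (455,218). I'll compare these with the predicted projections.

```bash
cat >> h.py <<'E'
o=np.array([545.1,-72.1]);yaw=-3.8
ex=np.array([np.cos(np.radians(yaw)),np.sin(np.radians(yaw))]);ey=np.array([-ex[1],ex[0]])
def J(x,y,z): return np.r_[o+x*ex+y*ey,z]
def tojig(p): d=np.array(p)[:2]-o; return np.array([d@ex,d@ey,p[2]])
E
python3 - <<'E'
from h import *
np.set_printoptions(precision=1,suppress=True)
s=snap('side');P=lambda p:(proj(s,p)-[230,190])*4.5+2
for x in(-56,0,56): print('hole',P(J(x,-40,32)))
for x,y in((-78,-40),(78,-40),(-78,0)): print('corner',P(J(x,y,52)))
t=ctrl.get_state();M=R.from_euler('xyz',t['ee_rot'],degrees=True).as_matrix()
print('tcp jig',tojig(t['tcp_pos']),'tip',P(t['tcp_pos']+M@[120,0,11]),'tip jig',tojig(t['tcp_pos']+M@[120,0,11]))
E
```

```text
hole [351.8 259. ]
hole [431.2 209.4]
hole [506.1 162.4]
corner [319.9 248.6]
corner [537.2 114.8]
corner [264.3 208.6]
tcp jig [   4.4 -173.9   43.7] tip [456.8 218. ] tip jig [  4.3 -53.9  32.6]
```

```bash
python3 -m jog '[[[0,-0.036,0],0],[[0,-0.036,0],0],[[0.1,-0.036,0],0],[[0.2,-0.036,0],0],[[0.25,-0.036,0],0],[[0.25,-0.036,0],0]]' && python3 -m jog '[[[0.1,0,0],0],[[0.2,0,0],0],[[0.3,0,0],0],[[0.4,0,0],0],[[0.5,0,0],0],[[0.58,0,0],0],[[0.6,0,0],0],[[0.6,0,0],0],[[0.6,0,0],0]]'
python3 - <<'E'
from h import *
s=snap('scene');f=s['frame'][170:270,220:330]
cv2.imwrite('pics/s4.png',cv2.resize(f,None,fx=5,fy=5,interpolation=cv2.INTER_CUBIC))
E
```

```text
time: 8.22
tcp_pos: [535.4, -214.7, 42.9]
ee_rot: [180.0, 0.0, 86.3]
ft_force: [0.4, -0.8, -1.2]
gripper_width: 9.8
grasp_force: 62.6
time: 9.35
tcp_pos: [540.0, -143.9, 42.8]
ee_rot: [180.0, 0.0, 86.2]
ft_force: [-0.2, 0.7, -1.9]
gripper_width: 9.5
grasp_force: 62.6
```

View pics/s4.png

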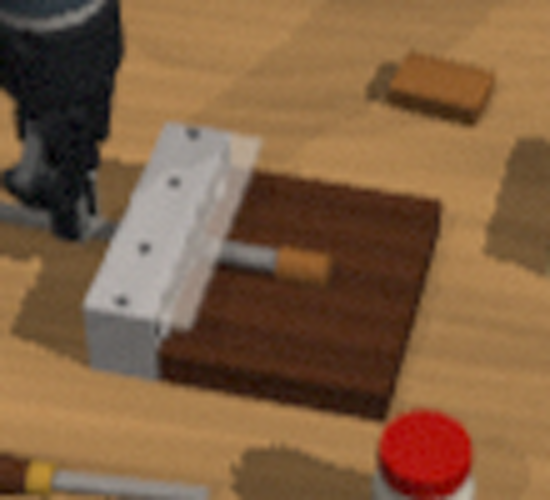

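The plug is out in the middle groove at (300,264), with the drift behind it. Same again for groove 0.

```bash
python3 -m jog '[[[-0.3,0,0],0],[[-0.6,0,0],0],[[-0.9,0,0],0],[[-0.9,0,0],0],[[-0.9,0,0],0],[[-0.9,-0.25,0],0],[[-0.9,-0.467,0],0],[[-0.9,-0.467,0],0],[[-0.9,-0.467,0],0],[[-0.9,-0.467,0],0]]'
python3 - <<'E'
from h import *
np.set_printoptions(precision=1,suppress=True)
t=ctrl.get_state();M=R.from_euler('xyz',t['ee_rot'],degrees=True).as_matrix()
print('tip jig',tojig(t['tcp_pos']+M@[120,0,11]))
s=snap('side');f=s['frame'][190:310,230:400]
cv2.imwrite('pics/d5.png',cv2.resize(f,None,fx=4.5,fy=4.5,interpolation=cv2.INTER_CUBIC))
E
```

```text
time: 10.65
tcp_pos: [477.7, -247.6, 42.9]
ee_rot: [180.0, 0.0, 86.3]
ft_force: [0.2, 0.2, -1.5]
gripper_width: 9.2
grasp_force: 62.6
tip jig [-55.8 -59.6  31.9]
```

View pics/d5.png

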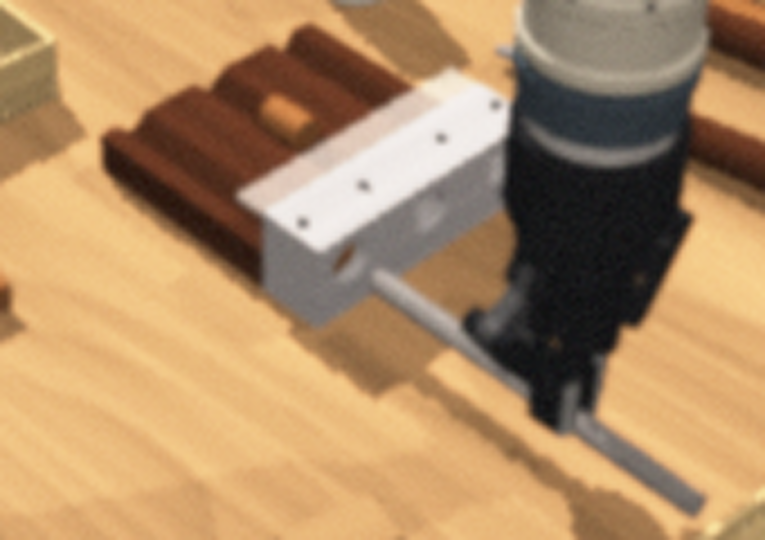

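The middle hole is now grey like the third, which confirms two plugs. I'll push groove 0, retract, and carry the drift back above the tray.

```bash
python3 -m jog '[[[0.15,0,0],0],[[0.25,0,0],0],[[0.35,0,0],0],[[0.45,0,0],0],[[0.55,0,0],0],[[0.65,0,0],0],[[0.75,0,0],0],[[0.85,0,0],0],[[0.9,0,0],0],[[0.9,0,0],0],[[0.9,0,0],0]]' && python3 -m jog '[[[-0.3,0,0],0],[[-0.6,0,0],0],[[-0.9,0,0],0],[[-0.9,0,0],0],[[-0.9,0,-0.2],0],[[-0.9,0,-0.45],0],[[-0.9,0,-0.45],0],[[-0.9,0,-0.45],0]]' && python3 -m jog '[[[-0.3,0.2,0],0],[[-0.5,0.3,0],0],[[-0.5,0.3,0],0]]' && python3 -m jog '[[[-0.628,0.275,0],-0.233],[[-0.628,0.275,0],-0.233],[[-0.628,0.275,0],-0.233],[[-0.628,0.275,0],-0.233],[[-0.628,0.275,0],-0.233],[[-0.628,0.275,0],-0.233],[[-0.628,0.275,0],-0.233],[[-0.628,0.275,0],-0.233],[[-0.628,0.275,0],-0.233],[[-0.628,0.275,0],-0.233],[[-0.628,0.275,0],-0.233]]'
python3 - <<'E'
from h import *
s=snap('scene');f=s['frame'][150:290,110:330]
cv2.imwrite('pics/s6.png',cv2.resize(f,None,fx=3.6,fy=3.6,interpolation=cv2.INTER_CUBIC))
E
```

```text
time: 12.08
tcp_pos: [484.1, -140.2, 42.9]
ee_rot: [180.0, 0.0, 86.3]
ft_force: [0.9, 0.0, -2.8]
gripper_width: 9.5
grasp_force: 62.6
time: 13.08
tcp_pos: [476.6, -247.1, 96.2]
ee_rot: [-180.0, -0.0, 86.3]
ft_force: [0.1, 0.5, -1.9]
gripper_width: 9.6
grasp_force: 62.6
time: 13.45
tcp_pos: [509.0, -310.9, 95.1]
ee_rot: [-179.9, -0.1, 86.2]
ft_force: [-0.6, 0.5, -1.5]
gripper_width: 9.1
grasp_force: 62.6
time: 14.82
tcp_pos: [536.9, -387.0, 96.7]
ee_rot: [180.0, -0.0, 170.0]
ft_force: [0.6, 0.1, -1.3]
gripper_width: 9.0
grasp_force: 62.6
```

View pics/s6.png

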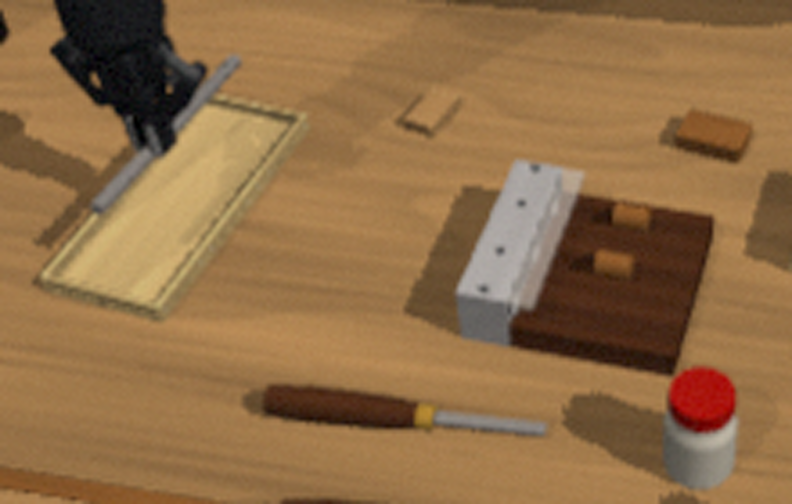

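Both plugs are in their grooves at (631,214) and (613,262), and the drift is above the tray. I'll lower, release, and move over the plugs.

```bash
python3 -m jog '[[[0,0,0.3],0],[[0,0,0.5],0],[[0,0,0.58],0],[[0,0,0.61],0],[[0,0,0.61],0],[[0,0,0.61],0]]' && python3 -m jog '[[[0,0,0],0],[[0,0,0],0],[[0,0,0],0],[[0,0,0],0],[[0,0,-0.3],0],[[0,0,-0.7],0],[[0,0,-1],0],[[0,0,-1],0],[[0,0,-1],0]]' 45 && python3 -m jog '[[[0.07,0.5,0],0],[[0.15,1,0],0],[[0.15,1,0],0]]' && python3 -m jog '[[[0.07,0.5,0],0],[[0.15,1,0],0],[[0.15,1,0],0]]' && python3 -m jog '[[[0.15,1,0],0.233],[[0.15,1,0],0.233],[[0.15,1,0],0.233],[[0.15,1,0],0.233],[[0.15,1,0],0.233],[[0.15,1,0],0.233],[[0.15,1,0],0.233],[[0.15,1,0],0.233],[[0.15,1,0],0.233],[[0.15,1,0],0.233]]' 40
python3 - <<'E'
from h import *
np.set_printoptions(precision=1,suppress=True)
w=snap('wrist','w7.png');f=w['frame'];h=cv2.cvtColor(f,cv2.COLOR_BGR2HSV)
t=ctrl.get_state();M=R.from_euler('xyz',t['ee_rot'],degrees=True).as_matrix()
# plugs: orange-ish inside the bed region
pts=np.array([proj(w,J(x,y,25)) for x,y in((-75,24),(75,24),(75,128),(-75,128))]).astype(np.int32)
m=np.zeros(f.shape[:2],np.uint8);cv2.fillPoly(m,[pts],255)
m&=cv2.inRange(h,(5,60,130),(25,255,255))
n,l,st,ce=cv2.connectedComponentsWithStats(m)
for i in range(1,n):
  if st[i,4]>100: p=onz(w,ce[i],37);print(ce[i],st[i],p,tojig(p),'tool shift',M.T@(p-t['tcp_pos'])/120)
E
```

```text
time: 15.62
tcp_pos: [537.4, -387.6, 24.6]
ee_rot: [-180.0, 0.1, 170.1]
ft_force: [-0.0, -0.0, -1.2]
gripper_width: 9.4
grasp_force: 62.6
time: 16.75
tcp_pos: [536.7, -387.1, 143.0]
ee_rot: [180.0, -0.0, 170.1]
ft_force: [0.1, -0.6, -0.2]
gripper_width: 44.9
grasp_force: 0.0
time: 17.12
tcp_pos: [539.1, -261.9, 142.6]
ee_rot: [179.9, -0.2, 170.4]
ft_force: [0.6, -0.8, 0.7]
gripper_width: 45.3
grasp_force: 0.0
time: 17.5
tcp_pos: [542.1, -141.5, 142.7]
ee_rot: [179.9, -0.1, 170.4]
ft_force: [0.7, -0.4, 0.3]
gripper_width: 45.0
grasp_force: 0.0
time: 18.75
tcp_pos: [545.5, -24.0, 143.1]
ee_rot: [-180.0, 0.0, 86.4]
ft_force: [0.6, -0.6, -0.1]
gripper_width: 40.2
grasp_force: 0.0
[213.2 194. ] [201 176  25  37 760] [494.1  -3.1  37. ] [-55.5  65.5  37. ] tool shift [ 0.1 -0.4  0.9]
[280.1 194.6] [269 177  23  37 759] [549.2  -7.1  37. ] [-0.2 65.2 37. ] tool shift [0.1 0.  0.9]
```

View pics/w7.png

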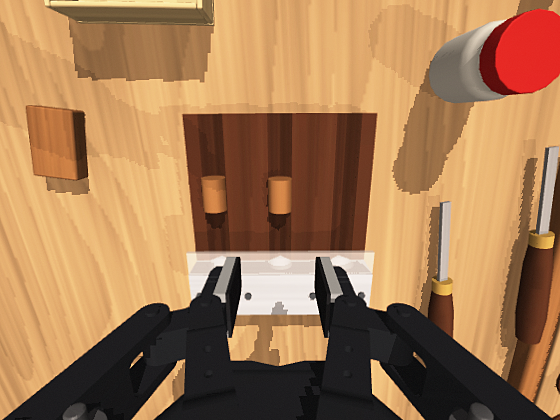

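```bash
python3 -m jog '[[[0.14,0.022,0.3],0],[[0.14,0.022,0.6],0],[[0.14,0.022,0.75],0],[[0.14,0.022,0.84],0],[[0.14,0.022,0.85],0],[[0.14,0.022,0.85],0],[[0.14,0.022,0.85],0]]' && python3 -m jog '[[[0,0,0],0],[[0,0,0],0],[[0,0,0],0],[[0,0,0],0],[[0,0,0],0],[[0,0,0],0]]' 12 && python3 -m jog '[[[0,0,-0.3],0],[[0,0,-0.7],0],[[0,0,-0.8],0],[[0,0,-0.8],0]]'
```

```text
time: 19.68
tcp_pos: [549.6, -6.9, 42.4]
ee_rot: [179.9, 0.0, 86.3]
ft_force: [0.1, -0.2, -0.1]
gripper_width: 40.0
grasp_force: 0.0
time: 20.42
tcp_pos: [548.3, -6.7, 42.3]
ee_rot: [-179.9, 0.0, 86.3]
ft_force: [-6.2, -0.1, 9.3]
gripper_width: 17.0
grasp_force: 58.5
time: 20.92
tcp_pos: [549.4, -6.8, 138.1]
ee_rot: [179.9, 0.0, 86.3]
ft_force: [-0.6, -0.4, -0.8]
gripper_width: 17.3
grasp_force: 59.1
```

```bash
python3 -m jog '[[[0.4,-0.2,0],0],[[0.8,-0.4,0],0],[[0.8,-0.4,0],0]]' && python3 -m jog '[[[0.4,-0.2,0],0],[[0.68,-0.317,0],0],[[0.68,-0.317,0],0],[[0.68,-0.317,0],0]]'
python3 - <<'E'
from h import *
np.set_printoptions(precision=1,suppress=True)
t=ctrl.get_state();print(t['tcp_pos'],t['gripper_width'])
w=snap('wrist','w8.png')
E
```

```text
time: 21.3
tcp_pos: [505.2, 94.7, 136.1]
ee_rot: [-179.8, -0.0, 86.5]
ft_force: [1.3, -0.8, -0.1]
gripper_width: 17.0
grasp_force: 59.1
time: 21.8
tcp_pos: [475.0, 175.4, 136.8]
ee_rot: [-179.9, 0.0, 86.3]
ft_force: [-0.4, -0.4, -0.2]
gripper_width: 16.7
grasp_force: 59.1
[475.  175.4 136.8] 16.717506899304528
```

View pics/w8.png

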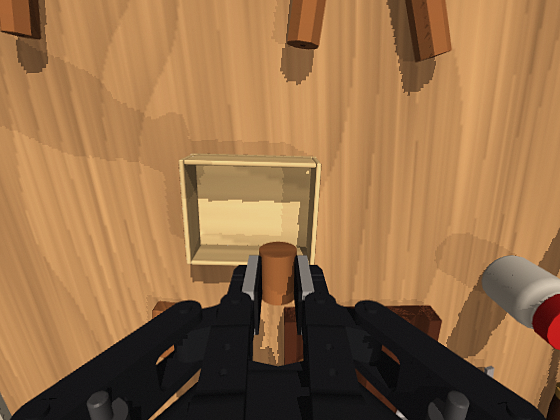

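The plug is held at (280,270). The box rim corners are at (182,161), (319,162) and (190,263).

```bash
python3 - <<'E'
from h import *
np.set_printoptions(precision=1,suppress=True)
w=snap('wrist')
for p in [(182,161),(319,162),(190,263),(314,262)]: print(onz(w,p,40))
E
```

```text
[405.7 226.1  40. ]
[510.5 218.2  40. ]
[397.9 139.2  40. ]
[504.2 133.   40. ]
```

```bash
python3 -m jog '[[[-0.01,0,0.4],0],[[-0.01,0,0.7],0],[[-0.01,0,0.82],0],[[-0.01,0,0.82],0],[[-0.01,0,0.82],0]]' && python3 -m jog '[[[0,0,0],0],[[0,0,0],0],[[0,0,0],0],[[0,0,0],0],[[0,0,-0.3],0],[[0,0,-0.7],0],[[0,0,-0.82],0],[[0,0,-0.82],0]]' 32 && python3 -m jog '[[[-0.4,0.06,0],0],[[-0.8,0.13,0],0],[[-0.8,0.13,0],0]]' 40 && python3 -m jog '[[[-0.4,0.06,0],0],[[-0.664,0.125,0],0],[[-0.664,0.125,0],0],[[-0.664,0.125,0.2],0],[[-0.664,0.125,0.5],0],[[-0.664,0.125,0.7],0],[[-0.664,0.125,0.79],0],[[-0.664,0.125,0.79],0],[[-0.664,0.125,0.79],0]]'
```

```text
time: 22.52
tcp_pos: [475.8, 174.8, 40.4]
ee_rot: [179.9, -0.0, 86.2]
ft_force: [0.7, -0.0, 0.8]
gripper_width: 16.9
grasp_force: 59.1
time: 23.52
tcp_pos: [475.2, 175.0, 138.1]
ee_rot: [179.9, -0.0, 86.3]
ft_force: [-0.3, 0.5, -0.7]
gripper_width: 31.7
grasp_force: 0.0
time: 23.9
tcp_pos: [483.7, 75.6, 135.9]
ee_rot: [-179.9, 0.0, 86.0]
ft_force: [-0.2, 0.7, 1.1]
gripper_width: 40.3
grasp_force: 0.0
time: 25.02
tcp_pos: [494.3, -2.2, 43.5]
ee_rot: [179.9, 0.0, 86.3]
ft_force: [-0.8, -0.2, -0.3]
gripper_width: 40.3
grasp_force: 0.0
```

```bash
python3 -m jog '[[[0,0,0.01],0],[[0,0,0.01],0],[[0,0,0.01],0],[[0,0,0.01],0],[[0,0,0.01],0],[[0,0,0.01],0],[[0,0,0.01],0]]' 12 && python3 -m jog '[[[0,0,-0.3],0],[[0,0,-0.7],0],[[0,0,-0.8],0],[[0,0,-0.8],0]]' && python3 -m jog '[[[0.4,-0.16,0],0],[[0.8,-0.3,0],0],[[0.8,-0.3,0],0]]' && python3 -m jog '[[[0.4,-0.16,0],0],[[0.64,-0.263,0],0],[[0.64,-0.263,0],0],[[0.64,-0.263,0.4],0],[[0.64,-0.263,0.7],0],[[0.64,-0.263,0.8],0],[[0.64,-0.263,0.8],0],[[0.64,-0.263,0.8],0]]' && python3 -m jog '[[[0,0,0],0],[[0,0,0],0],[[0,0,0],0],[[0,0,0],0],[[0,0,-0.3],0],[[0,0,-0.7],0],[[0,0,-0.82],0],[[0,0,-0.82],0]]' 32 && python3 -m jog '[[[0,0.2,-0.4],0],[[0,0.4,-0.8],0],[[0,0.4,-0.8],0],[[0,0.4,-0.8],0]]' 60
python3 - <<'E'
from h import *
w=snap('wrist','w9.png')
E
```

```text
time: 25.9
tcp_pos: [492.5, -2.2, 42.5]
ee_rot: [-179.9, -0.0, 86.3]
ft_force: [-8.9, -0.0, 13.2]
gripper_width: 17.3
grasp_force: 58.4
time: 26.4
tcp_pos: [494.2, -2.5, 138.3]
ee_rot: [179.9, 0.0, 86.2]
ft_force: [1.0, -0.9, -1.5]
gripper_width: 16.9
grasp_force: 59.3
time: 26.78
tcp_pos: [462.4, 98.1, 136.2]
ee_rot: [-179.8, -0.0, 86.5]
ft_force: [0.5, 0.0, -0.1]
gripper_width: 16.9
grasp_force: 59.3
time: 27.78
tcp_pos: [438.7, 174.2, 42.6]
ee_rot: [179.9, -0.0, 86.2]
ft_force: [0.1, -0.4, -0.3]
gripper_width: 17.0
grasp_force: 59.3
time: 28.78
tcp_pos: [438.1, 174.5, 140.5]
ee_rot: [179.9, -0.0, 86.3]
ft_force: [-0.4, 0.2, -0.2]
gripper_width: 32.1
grasp_force: 0.0
time: 29.28
tcp_pos: [485.0, 171.1, 234.1]
ee_rot: [-179.8, 0.0, 86.2]
ft_force: [-0.5, -0.0, 0.2]
gripper_width: 59.7
grasp_force: 0.0
```

View pics/w9.png

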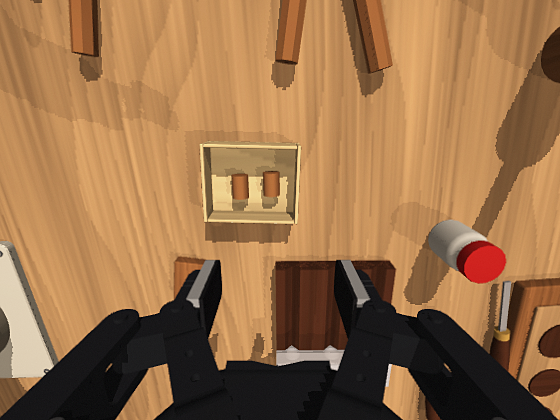

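Both plugs lie in the scrap box at (240,187) and (271,184). On to the blanks.

```bash
python3 -m jog '[[[0.5,0.04,0],0],[[0.8,0.087,0],0],[[0.8,0.087,0],0]]' 50 && python3 -m jog '[[[0.45,0,0],0],[[0.45,0,0],0],[[0.45,0,0],0]]'
cat >> h.py <<'E'
def blanks(w,zc=22,lo=(2,120,60),hi=(14,255,210),y0=265,y1=440):
    f=w['frame'];h=cv2.cvtColor(f,cv2.COLOR_BGR2HSV);h=cv2.medianBlur(h,5)
    m=cv2.inRange(h,lo,hi);r=[]
    for c in cv2.findContours(m,cv2.RETR_EXTERNAL,cv2.CHAIN_APPROX_NONE)[0]:
        if cv2.contourArea(c)<300: continue
        q=np.array([onz(w,p[0],zc)[:2] for p in c],np.float32)
        (cx,cy),(a,b),_=rr=cv2.minAreaRect(q)
        if not(70<max(a,b)<140 and 12<min(a,b)<45): continue
        bx=cv2.boxPoints(rr);e=bx[1]-bx[0],bx[2]-bx[1];v=max(e,key=np.linalg.norm)
        r.append((cx,cy,a,b,np.degrees(np.arctan2(v[1],v[0]))%180))
    return sorted(r)
E
python3 - <<'E'
from h import *
np.set_printoptions(precision=1,suppress=True)
w=snap('wrist','w10.png');h=cv2.medianBlur(cv2.cvtColor(w['frame'],cv2.COLOR_BGR2HSV),5)
print(ctrl.get_state()['tcp_pos'])
for x,y in((417,358),(513,357),(592,343)):
    u=proj(w,(x,y,24)).astype(int);print(u,h[u[1],u[0]],h[u[1],u[0]-50])
for b in blanks(w): print(np.array(b))
E
```

```text
time: 29.7
tcp_pos: [501.5, 268.2, 233.8]
ee_rot: [-179.8, 0.1, 86.4]
ft_force: [-0.8, 0.3, -0.7]
gripper_width: 50.0
grasp_force: 0.0
time: 30.08
tcp_pos: [505.2, 319.5, 235.1]
ee_rot: [-179.9, 0.1, 86.3]
ft_force: [0.3, -0.1, 0.6]
gripper_width: 50.2
grasp_force: 0.0
[505.4 319.2 235.4]
[198 158] [ 15 138 191] [ 15 138 194]
[281 153] [ 12 172 172] [ 15 137 204]
[350 161] [ 12 172 172] [ 15 138 192]
[301.  368.6 120.4  33.9  77.6]
[510.4 346.3 119.   26.7  79.2]
[571.6 464.9  19.1 114.  171.6]
[587.9 334.1  38.9 115.  105.1]
```

```bash
python3 - <<'E'
from h import *
np.set_printoptions(precision=1,suppress=True)
w=snap('wrist');h=cv2.medianBlur(cv2.cvtColor(w['frame'],cv2.COLOR_BGR2HSV),5)
for p in((301,368),(417,358)): u=proj(w,(*p,24)).astype(int);print(u,h[u[1],u[0]])
for lo in ((2,150,100),(2,160,140)):
  for zc in (12,24):
    print(lo,zc)
    for b in blanks(w,zc,lo): print(np.array(b))
s=snap('scene','s10.png')
print('scene')
for b in blanks(s,12,(2,150,70)): print(np.array(b))
E
```

```text
[ 98 156] [ 12 174 139]
[198 158] [ 15 138 193]
(2, 150, 100) 12
[294.2 376.5 104.9  29.8  76.5]
[512.8 352.7 104.1  24.7  78.6]
[593.7 338.   26.4 105.9 103.5]
(2, 150, 100) 24
[301.6 377.2 101.4  28.8  76.5]
[512.7 354.2 100.5  23.9  78.6]
[590.9 340.   25.5 102.3 103.5]
(2, 160, 140) 12
[291.8 377.  104.   23.2  79.5]
[514.1 352.6 103.4  13.8  79.5]
[598.3 339.   16.  104.8 103.5]
(2, 160, 140) 24
[299.3 377.7 100.5  22.4  79.5]
[514.  354.1  99.9  13.3  79.5]
[595.3 341.   15.5 101.3 103.5]
scene
```

View pics/w10.png

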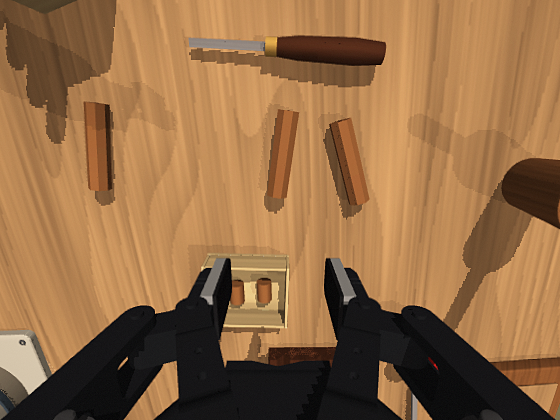

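Three blanks: at about (298,377), (513,353) and (592,339) in world mm, shown at (98,146), (281,155) and (349,162). I'll pick the middle one first.

```bash
python3 -m jog '[[[0.289,0.043,0.3],0.0214],[[0.289,0.043,0.7],0.0214],[[0.289,0.043,1],0.0214],[[0.289,0.043,1],0.0214]]' && python3 -m jog '[[[0,0,0.3],0],[[0,0,0.6],0],[[0,0,0.75],0],[[0,0,0.778],0],[[0,0,0.778],0],[[0,0,0.778],0]]' && python3 -m jog '[[[0,0,0],0],[[0,0,0],0],[[0,0,0],0],[[0,0,0],0],[[0,0,0],0],[[0,0,0],0]]' 15 && python3 -m jog '[[[0,0,-0.3],0],[[0,0,-0.7],0],[[0,0,-1],0],[[0,0,-1],0],[[0,0,-1],0]]'
python3 - <<'E'
from h import *
np.set_printoptions(precision=2,suppress=True)
t=ctrl.get_state();M=R.from_euler('xyz',t['ee_rot'],degrees=True).as_matrix()
print((M.T@(J(0,95,140)-t['tcp_pos']))/120,(86.2-t['ee_rot'][2])/-360)
E
```

```text
time: 30.72
tcp_pos: [512.1, 353.0, 113.8]
ee_rot: [-179.8, 0.2, 78.5]
ft_force: [-0.1, 0.2, 0.3]
gripper_width: 50.1
grasp_force: 0.0
time: 31.48
tcp_pos: [514.1, 354.8, 24.3]
ee_rot: [179.9, -0.1, 78.5]
ft_force: [-0.4, -0.5, -0.2]
gripper_width: 49.9
grasp_force: 0.0
time: 32.22
tcp_pos: [513.6, 354.7, 23.7]
ee_rot: [179.9, -0.0, 78.6]
ft_force: [-0.8, -2.0, 5.6]
gripper_width: 22.3
grasp_force: 58.9
time: 32.85
tcp_pos: [512.9, 354.4, 142.0]
ee_rot: [-180.0, 0.0, 78.6]
ft_force: [0.1, -0.2, -1.3]
gripper_width: 22.2
grasp_force: 59.2
[-2.65  0.86  0.02] -0.021237282831399144
```

```bash
python3 -m jog '[[[-0.5,0.15,0],0],[[-1,0.3,0],0],[[-1,0.3,0],0]]' && python3 -m jog '[[[-0.5,0.15,0],0],[[-1,0.3,0],0],[[-1,0.3,0],0]]' && python3 -m jog '[[[-0.5,0.2,0],-0.0212],[[-0.65,0.26,0],-0.0212],[[-0.65,0.26,0],-0.0212],[[-0.65,0.26,0.3],-0.0212],[[-0.65,0.26,0.6],-0.0212],[[-0.65,0.26,0.75],-0.0212],[[-0.65,0.26,0.75],-0.0212],[[-0.65,0.26,0.75],-0.0212]]'
python3 - <<'E'
from h import *
np.set_printoptions(precision=2,suppress=True)
t=ctrl.get_state();M=R.from_euler('xyz',t['ee_rot'],degrees=True).as_matrix()
print(tojig(t['tcp_pos']),t['ee_rot'][2]);w=snap('wrist','w11.png')
E
```

```text
time: 33.22
tcp_pos: [524.4, 226.1, 141.3]
ee_rot: [-179.9, 0.1, 78.3]
ft_force: [-0.2, 0.6, -1.0]
gripper_width: 22.0
grasp_force: 59.2
time: 33.6
tcp_pos: [536.2, 102.0, 141.5]
ee_rot: [-179.9, 0.0, 78.3]
ft_force: [0.2, 0.4, -1.1]
gripper_width: 22.2
grasp_force: 59.2
time: 34.6
tcp_pos: [551.6, 23.4, 53.2]
ee_rot: [180.0, -0.0, 86.2]
ft_force: [-0.4, 0.2, -0.1]
gripper_width: 22.0
grasp_force: 59.2
[ 0.16 95.69 53.22] 86.24785199578251
```

```bash
python3 -m jog '[[[0,0,0.03],0],[[0,0,0.06],0],[[0,0,0.075],0],[[0,0,0.075],0],[[0,0,0.075],0]]' && python3 -m jog '[[[-0.08,0,0],0],[[-0.16,0,0],0],[[-0.24,0,0],0],[[-0.3,0,0],0],[[-0.3,0,0],0]]' && python3 -m jog '[[[-0.02,0,0],0],[[-0.04,0,0],0],[[-0.04,0,0],0],[[-0.04,0,0],0]]'
python3 -c "
from h import *
print(tojig(ctrl.get_state()['tcp_pos']))"
```

```text
time: 35.28
tcp_pos: [551.3, 22.4, 44.8]
ee_rot: [179.9, -0.0, 86.2]
ft_force: [-5.1, 0.6, 12.8]
gripper_width: 22.0
grasp_force: 60.7
time: 35.9
tcp_pos: [548.2, -13.7, 43.9]
ee_rot: [-179.9, -0.0, 86.2]
ft_force: [-4.7, 1.1, 4.5]
gripper_width: 22.4
grasp_force: 59.9
time: 36.4
tcp_pos: [548.0, -17.6, 43.8]
ee_rot: [-180.0, -0.1, 86.2]
ft_force: [-3.6, 4.0, 5.6]
gripper_width: 22.0
grasp_force: 60.0
[-0.70389016 54.53595424 43.8222715 ]
```

```bash
for i in 1; do python3 -m jog '[[[-0.01,0,0],0],[[-0.02,0,0],0],[[-0.02,0,0],0],[[-0.02,0,0],0]]' && python3 -m jog '[[[-0.01,0,0],0],[[-0.01,0,0],0],[[-0.01,0,0],0]]'; done;  python3 -c "
from h import *
print(tojig(ctrl.get_state()['tcp_pos']))"
```

```text
time: 36.9
tcp_pos: [547.9, -19.9, 43.8]
ee_rot: [-180.0, -0.1, 86.2]
ft_force: [-3.7, 4.8, 5.8]
gripper_width: 22.1
grasp_force: 59.9
time: 37.28
tcp_pos: [547.8, -21.0, 43.8]
ee_rot: [-180.0, -0.1, 86.2]
ft_force: [-3.7, 5.4, 4.7]
gripper_width: 22.2
grasp_force: 59.9
[-0.72424383 51.12077384 43.82024842]
```

```bash
python3 -m jog '[[[-0.01,0,0],0],[[-0.01,0,0],0],[[-0.01,0,0],0]]'; python3 -m jog '[[[-0.01,0,0],0],[[-0.01,0,0],0],[[-0.01,0,0],0]]';python3 -m jog '[[[-0.01,0,0],0],[[-0.01,0,0],0],[[-0.01,0,0],0]]';  python3 -c "
from h import *
print(tojig(ctrl.get_state()['tcp_pos']))"
```

```text
time: 37.65
tcp_pos: [547.8, -22.1, 43.8]
ee_rot: [-180.0, -0.1, 86.2]
ft_force: [-2.5, 5.2, 5.5]
gripper_width: 22.4
grasp_force: 59.9
time: 38.02
tcp_pos: [547.7, -22.3, 43.8]
ee_rot: [-180.0, -0.2, 86.3]
ft_force: [-3.2, 10.8, 5.7]
gripper_width: 22.0
grasp_force: 59.9
time: 38.4
tcp_pos: [547.7, -22.4, 43.8]
ee_rot: [-180.0, -0.4, 86.3]
ft_force: [-1.2, 16.4, 6.0]
gripper_width: 22.2
grasp_force: 59.9
[-0.74640137 49.73849391 43.76727409]
```

```bash
python3 -m jog '[[[0.015,0,0],0],[[0.015,0,0],0],[[0.015,0,0],0]]' && python3 -m jog '[[[0,0,0],0],[[0,0,0],0],[[0,0,0],0],[[0,0,-0.2],0],[[0,0,-0.6],0],[[0,0,-1],0],[[0,0,-1],0]]' 36 && python3 -m jog '[[[0.5,0,-0.2],0],[[1,-0.1,-0.6],0],[[1,-0.1,-0.6],0]]' 50 && python3 -m jog '[[[0.5,0,0],0],[[1,0,0],0],[[1,0,0],0]]' && python3 -m jog '[[[0.6,-0.1,0],0],[[0.6,-0.1,0],0],[[0.6,-0.1,0],0]]'
cat > m.py <<'E'
from h import *
np.set_printoptions(precision=3,suppress=True)
w=snap('wrist');t=ctrl.get_state();M=R.from_euler('xyz',t['ee_rot'],degrees=True).as_matrix()
for b in blanks(w,18,(2,150,100)):
    p=np.array([b[0],b[1],23.5]);print(np.array(b),'shift',M.T@(p-t['tcp_pos'])/120,'turn',(b[4]-t['ee_rot'][2])/-360)
E
python3 m.py
```

```text
time: 38.78
tcp_pos: [547.7, -22.3, 43.8]
ee_rot: [-180.0, -0.2, 86.2]
ft_force: [-3.7, 7.0, 4.7]
gripper_width: 22.1
grasp_force: 59.9
time: 39.65
tcp_pos: [550.0, -24.2, 167.3]
ee_rot: [179.6, 0.1, 86.2]
ft_force: [-0.6, -0.2, -0.6]
gripper_width: 35.7
grasp_force: 0.0
time: 40.02
tcp_pos: [544.4, 98.9, 237.0]
ee_rot: [179.9, -0.0, 86.3]
ft_force: [0.2, -0.7, 0.3]
gripper_width: 50.1
grasp_force: 0.0
time: 40.4
tcp_pos: [551.9, 219.3, 233.8]
ee_rot: [-179.9, 0.0, 86.4]
ft_force: [0.9, -0.6, -0.4]
gripper_width: 49.8
grasp_force: 0.0
time: 40.78
tcp_pos: [545.1, 288.7, 234.6]
ee_rot: [-179.9, 0.1, 86.2]
ft_force: [-0.1, -0.9, 0.1]
gripper_width: 50.3
grasp_force: 0.0
[297.421 376.818 102.537  26.191  77.991] shift [ 0.602 -2.108  1.763] turn 0.02269488180402226
[592.688 339.076  25.14  102.917 103.444] shift [0.453 0.368 1.761] turn -0.04800813723216481
[866.273 278.014  41.854  98.731 102.799] shift [0.098 2.677 1.76 ] turn -0.04621393675880326
```

```bash
python3 -m jog '[[[0.453,0.368,0.3],-0.048],[[0.453,0.368,0.7],-0.048],[[0.453,0.368,1],-0.048],[[0.453,0.368,1],-0.048]]' && python3 -m jog '[[[0,0,0.3],0],[[0,0,0.6],0],[[0,0,0.73],0],[[0,0,0.76],0],[[0,0,0.765],0],[[0,0,0.765],0]]' && python3 -m jog '[[[0,0,0],0],[[0,0,0],0],[[0,0,0],0],[[0,0,0],0],[[0,0,0],0],[[0,0,0],0]]' 15 && python3 -m jog '[[[0,0,-0.3],0],[[0,0,-0.7],0],[[0,0,-1],0],[[0,0,-1],0],[[0,0,-1],0]]'
python3 - <<'E'
from h import *
np.set_printoptions(precision=3,suppress=True)
t=ctrl.get_state();M=R.from_euler('xyz',t['ee_rot'],degrees=True).as_matrix()
print((M.T@(J(56,95,140)-t['tcp_pos']))/120,(86.2-t['ee_rot'][2])/-360)
E
```

```text
time: 41.32
tcp_pos: [591.9, 338.1, 112.7]
ee_rot: [-179.7, 0.1, 103.4]
ft_force: [-0.3, -0.4, 0.4]
gripper_width: 50.0
grasp_force: 0.0
time: 42.08
tcp_pos: [593.4, 340.7, 25.3]
ee_rot: [179.9, -0.0, 103.5]
ft_force: [0.3, -0.2, -0.9]
gripper_width: 50.1
grasp_force: 0.0
time: 42.82
tcp_pos: [593.1, 340.7, 24.8]
ee_rot: [179.9, -0.0, 103.5]
ft_force: [-0.3, 0.1, 6.4]
gripper_width: 21.7
grasp_force: 59.3
time: 43.45
tcp_pos: [592.4, 340.4, 143.1]
ee_rot: [-179.9, 0.0, 103.5]
ft_force: [0.9, 0.6, -0.3]
gripper_width: 21.7
grasp_force: 59.0
[-2.633 -0.503  0.027] 0.04795914512839236
```

```bash
python3 -m jog '[[[-0.5,-0.1,0],0],[[-1,-0.2,0],0],[[-1,-0.2,0],0]]' && python3 -m jog '[[[-0.5,-0.1,0],0],[[-1,-0.2,0],0],[[-1,-0.2,0],0]]' && python3 -m jog '[[[-0.5,-0.1,0],0.048],[[-0.633,-0.103,0],0.048],[[-0.633,-0.103,0],0.048],[[-0.633,-0.103,0.3],0.048],[[-0.633,-0.103,0.6],0.048],[[-0.633,-0.103,0.74],0.048],[[-0.633,-0.103,0.74],0.048],[[-0.633,-0.103,0.74],0.048]]'
python3 - <<'E'
from h import *
np.set_printoptions(precision=2,suppress=True)
t=ctrl.get_state()
print(tojig(t['tcp_pos']),t['ee_rot'][2])
E
```

```text
time: 43.82
tcp_pos: [596.9, 214.3, 142.3]
ee_rot: [-179.8, 0.0, 103.2]
ft_force: [0.1, 0.9, -0.0]
gripper_width: 21.9
grasp_force: 59.1
time: 44.2
tcp_pos: [601.7, 92.8, 142.6]
ee_rot: [-179.9, -0.0, 103.2]
ft_force: [-0.3, 0.5, 0.0]
gripper_width: 21.8
grasp_force: 59.1
time: 45.2
tcp_pos: [607.9, 20.3, 55.7]
ee_rot: [180.0, -0.0, 86.3]
ft_force: [-0.0, 0.2, 0.2]
gripper_width: 21.6
grasp_force: 59.1
[56.59 96.31 55.66] 86.32562391822097
```

```bash
python3 -m jog '[[[0,-0.01,0.03],0],[[0,-0.01,0.06],0],[[0,-0.01,0.085],0],[[0,-0.01,0.088],0],[[0,-0.01,0.088],0]]' && python3 -m jog '[[[-0.08,0,0],0],[[-0.16,0,0],0],[[-0.24,0,0],0],[[-0.3,0,0],0],[[-0.3,0,0],0]]' && python3 -m jog '[[[-0.02,0,0],0],[[-0.04,0,0],0],[[-0.06,0,0],0],[[-0.06,0,0],0],[[-0.06,0,0],0]]'
python3 -c "
from h import *
print(tojig(ctrl.get_state()['tcp_pos']))"
```

```text
time: 45.82
tcp_pos: [606.4, 19.2, 45.3]
ee_rot: [180.0, -0.0, 86.2]
ft_force: [-3.2, 0.5, 6.9]
gripper_width: 21.7
grasp_force: 60.0
time: 46.45
tcp_pos: [604.0, -17.1, 44.9]
ee_rot: [180.0, -0.0, 86.2]
ft_force: [-2.5, 1.2, 6.2]
gripper_width: 21.7
grasp_force: 59.8
time: 47.08
tcp_pos: [603.6, -23.6, 44.9]
ee_rot: [180.0, -0.1, 86.2]
ft_force: [-0.8, 2.6, 4.9]
gripper_width: 22.1
grasp_force: 59.8
[55.13872972 52.23925014 44.92655516]
```

```bash
python3 -m jog '[[[-0.01,0,0],0],[[-0.01,0,0],0],[[-0.01,0,0],0]]'; python3 -m jog '[[[-0.01,0,0],0],[[-0.01,0,0],0],[[-0.01,0,0],0]]';python3 -m jog '[[[-0.01,0,0],0],[[-0.01,0,0],0],[[-0.01,0,0],0]]';  python3 -m jog '[[[-0.01,0,0],0],[[-0.01,0,0],0],[[-0.01,0,0],0]]'; python3 -c "
from h import *
print(tojig(ctrl.get_state()['tcp_pos']))"
```

```text
time: 47.45
tcp_pos: [603.5, -24.6, 44.9]
ee_rot: [180.0, -0.1, 86.2]
ft_force: [-2.6, 3.3, 5.3]
gripper_width: 21.7
grasp_force: 59.7
time: 47.82
tcp_pos: [603.4, -25.4, 44.9]
ee_rot: [180.0, -0.1, 86.2]
ft_force: [-1.2, 6.4, 5.9]
gripper_width: 22.1
grasp_force: 59.8
time: 48.2
tcp_pos: [603.4, -25.6, 44.9]
ee_rot: [180.0, -0.2, 86.3]
ft_force: [0.1, 12.1, 4.6]
gripper_width: 22.1
grasp_force: 59.8
time: 48.58
tcp_pos: [603.4, -25.7, 44.9]
ee_rot: [180.0, -0.4, 86.3]
ft_force: [0.6, 18.0, 5.1]
gripper_width: 21.9
grasp_force: 59.8
[55.12788593 50.18604868 44.89618633]
```

```bash
python3 -m jog '[[[0.02,0,0],0],[[0.02,0,0],0],[[0.02,0,0],0]]' && python3 -m jog '[[[0,0,0],0],[[0,0,0],0],[[0,0,0],0],[[0,0,-0.2],0],[[0,0,-0.6],0],[[0,0,-1],0],[[0,0,-1],0]]' 36 && python3 -m jog '[[[0.5,-0.4,-0.2],0],[[0.95,-0.8,-0.6],0],[[0.95,-0.8,-0.6],0],[[0.95,-0.8,-0.6],0]]' 50 && python3 -m jog '[[[0.5,-0.4,0],0],[[0.95,-0.8,0],0],[[0.95,-0.8,0],0],[[0.95,-0.8,0],0]]' && python3 -m jog '[[[0.5,-0.4,0],0],[[0.9,-0.8,0],0],[[0.9,-0.8,0],0],[[0.9,-0.8,0],0],[[0.9,-0.8,0],0]]'
python3 m.py
```

```text
time: 48.95
tcp_pos: [603.4, -25.5, 44.9]
ee_rot: [180.0, -0.1, 86.2]
ft_force: [-2.0, 7.6, 5.8]
gripper_width: 22.3
grasp_force: 59.8
time: 49.82
tcp_pos: [605.1, -26.8, 168.4]
ee_rot: [179.6, 0.1, 86.2]
ft_force: [1.4, -0.2, -0.6]
gripper_width: 36.0
grasp_force: 0.0
time: 50.32
tcp_pos: [514.4, 95.4, 237.7]
ee_rot: [179.9, -0.0, 86.3]
ft_force: [0.8, -0.3, -0.2]
gripper_width: 50.0
grasp_force: 0.0
time: 50.82
tcp_pos: [426.5, 214.5, 235.4]
ee_rot: [-179.9, 0.0, 86.3]
ft_force: [1.0, -0.3, 0.1]
gripper_width: 50.3
grasp_force: 0.0
time: 51.45
tcp_pos: [339.6, 327.3, 235.9]
ee_rot: [-180.0, 0.0, 86.1]
ft_force: [0.3, 0.7, -0.3]
gripper_width: 50.2
grasp_force: 0.0
[296.488 376.864 102.427  25.218  78.267] shift [ 0.389 -0.386  1.771] turn 0.021714760690179583
```

```bash
python3 -m jog '[[[0.389,-0.386,0.3],0.0217],[[0.389,-0.386,0.7],0.0217],[[0.389,-0.386,1],0.0217],[[0.389,-0.386,1],0.0217]]' && python3 -m jog '[[[0,0,0.3],0],[[0,0,0.6],0],[[0,0,0.73],0],[[0,0,0.765],0],[[0,0,0.77],0],[[0,0,0.77],0]]' && python3 -m jog '[[[0,0,0],0],[[0,0,0],0],[[0,0,0],0],[[0,0,0],0],[[0,0,0],0],[[0,0,0],0]]' 15 && python3 -m jog '[[[0,0,-0.3],0],[[0,0,-0.7],0],[[0,0,-1],0],[[0,0,-1],0],[[0,0,-1],0]]'
python3 - <<'E'
from h import *
np.set_printoptions(precision=3,suppress=True)
t=ctrl.get_state();M=R.from_euler('xyz',t['ee_rot'],degrees=True).as_matrix()
print((M.T@(J(-56.6,95,140)-t['tcp_pos']))/120,(86.2-t['ee_rot'][2])/-360)
E
```

```text
time: 52.0
tcp_pos: [295.0, 376.2, 114.5]
ee_rot: [-179.8, 0.2, 78.3]
ft_force: [-0.0, -0.2, 0.5]
gripper_width: 50.4
grasp_force: 0.0
time: 52.75
tcp_pos: [296.0, 378.2, 25.2]
ee_rot: [179.9, -0.1, 78.3]
ft_force: [-0.4, -0.0, 0.5]
gripper_width: 49.8
grasp_force: 0.0
time: 53.5
tcp_pos: [295.5, 378.0, 24.9]
ee_rot: [180.0, -0.0, 78.4]
ft_force: [-1.6, -2.0, 8.1]
gripper_width: 21.9
grasp_force: 58.8
time: 54.12
tcp_pos: [294.9, 377.6, 143.6]
ee_rot: [-180.0, 0.0, 78.4]
ft_force: [-0.2, 0.7, 0.1]
gripper_width: 21.7
grasp_force: 59.5
[-2.531  2.222  0.03 ] -0.021723987826202735
```

```bash
python3 -m jog '[[[-0.4,0.4,0],0],[[-0.9,0.8,0],0],[[-0.9,0.8,0],0],[[-0.9,0.8,0],0]]' && python3 -m jog '[[[-0.4,0.4,0],0],[[-0.9,0.8,0],0],[[-0.9,0.8,0],0],[[-0.9,0.8,0],0]]' && python3 -m jog '[[[-0.4,0.3,0],-0.0217],[[-0.731,0.622,0],-0.0217],[[-0.731,0.622,0],-0.0217],[[-0.731,0.622,0],-0.0217],[[-0.731,0.622,0.3],-0.0217],[[-0.731,0.622,0.6],-0.0217],[[-0.731,0.622,0.74],-0.0217],[[-0.731,0.622,0.74],-0.0217],[[-0.731,0.622,0.74],-0.0217]]'
python3 - <<'E'
from h import *
np.set_printoptions(precision=2,suppress=True)
t=ctrl.get_state()
print(tojig(t['tcp_pos']),t['ee_rot'][2])
E
```

```text
time: 54.62
tcp_pos: [367.6, 251.3, 143.0]
ee_rot: [-179.9, 0.1, 78.2]
ft_force: [0.0, 0.4, -0.4]
gripper_width: 21.6
grasp_force: 59.5
time: 55.12
tcp_pos: [439.8, 127.3, 143.2]
ee_rot: [-179.9, 0.0, 78.3]
ft_force: [0.5, 0.4, -0.5]
gripper_width: 21.8
grasp_force: 59.5
time: 56.25
tcp_pos: [495.3, 27.6, 56.1]
ee_rot: [180.0, -0.0, 86.3]
ft_force: [-0.1, -0.5, -0.5]
gripper_width: 22.0
grasp_force: 59.5
[-56.33  96.15  56.12] 86.26826559934582
```

```bash
python3 -m jog '[[[0,-0.004,0.03],0],[[0,-0.004,0.06],0],[[0,-0.004,0.085],0],[[0,-0.004,0.091],0],[[0,-0.004,0.091],0]]' && python3 -m jog '[[[-0.08,0,0],0],[[-0.16,0,0],0],[[-0.24,0,0],0],[[-0.3,0,0],0],[[-0.3,0,0],0]]' && python3 -m jog '[[[-0.02,0,0],0],[[-0.04,0,0],0],[[-0.06,0,0],0],[[-0.06,0,0],0],[[-0.06,0,0],0]]' && python3 -m jog '[[[-0.01,0,0],0],[[-0.01,0,0],0],[[-0.01,0,0],0]]'; python3 -m jog '[[[-0.01,0,0],0],[[-0.01,0,0],0],[[-0.01,0,0],0]]'
python3 -c "
from h import *
print(tojig(ctrl.get_state()['tcp_pos']))"
```

```text
time: 56.88
tcp_pos: [494.7, 26.6, 45.5]
ee_rot: [180.0, -0.0, 86.2]
ft_force: [-5.7, 0.3, 16.8]
gripper_width: 21.8
grasp_force: 61.4
time: 57.5
tcp_pos: [492.1, -8.5, 45.0]
ee_rot: [180.0, -0.1, 86.2]
ft_force: [-3.1, 6.3, 11.5]
gripper_width: 22.2
grasp_force: 60.8
time: 58.12
tcp_pos: [491.8, -15.1, 45.0]
ee_rot: [180.0, -0.2, 86.3]
ft_force: [-2.9, 9.2, 10.1]
gripper_width: 21.9
grasp_force: 60.8
time: 58.5
tcp_pos: [491.7, -16.1, 45.0]
ee_rot: [180.0, -0.2, 86.3]
ft_force: [-2.8, 9.6, 10.9]
gripper_width: 21.9
grasp_force: 60.8
time: 58.88
tcp_pos: [491.6, -17.3, 45.0]
ee_rot: [180.0, -0.2, 86.3]
ft_force: [-2.0, 9.7, 10.9]
gripper_width: 21.8
grasp_force: 60.8
[-57.00379798  51.12731036  45.00090662]
```

```bash
python3 -m jog '[[[-0.01,0,0],0],[[-0.01,0,0],0],[[-0.01,0,0],0]]'; python3 -m jog '[[[-0.01,0,0],0],[[-0.01,0,0],0],[[-0.01,0,0],0]]';python3 -m jog '[[[-0.01,0,0],0],[[-0.01,0,0],0],[[-0.01,0,0],0]]'; python3 -c "
from h import *
print(tojig(ctrl.get_state()['tcp_pos']))"
```

```text
time: 59.25
tcp_pos: [491.6, -18.5, 45.0]
ee_rot: [180.0, -0.2, 86.3]
ft_force: [-2.6, 10.1, 10.6]
gripper_width: 22.0
grasp_force: 60.8
time: 59.62
tcp_pos: [491.5, -19.4, 45.0]
ee_rot: [180.0, -0.2, 86.3]
ft_force: [-1.3, 11.9, 10.7]
gripper_width: 21.9
grasp_force: 60.8
time: 60.0
tcp_pos: [491.5, -19.6, 45.0]
ee_rot: [180.0, -0.4, 86.3]
ft_force: [-1.4, 18.9, 12.4]
gripper_width: 21.3
grasp_force: 60.8
[-56.99813213  48.87860744  44.98340053]
```

```bash
python3 -m jog '[[[0.015,0,0],0],[[0.015,0,0],0],[[0.015,0,0],0]]' && python3 -m jog '[[[0,0,0],0],[[0,0,0],0],[[0,0,0],0],[[0,0,-0.2],0],[[0,0,-0.6],0],[[0,0,-1],0],[[0,0,-1],0]]' 36 && python3 -m jog '[[[0.2,0.4,-0.4],0],[[0.2,0.45,-0.7],0],[[0.2,0.45,-0.7],0],[[0.2,0.45,-0.7],0],[[0.2,0.45,-0.7],0]]' 85
python3 - <<'E'
from h import *
np.set_printoptions(precision=1,suppress=True)
def show(name):
  w=snap(name,name+'12.png');h=cv2.medianBlur(cv2.cvtColor(w['frame'],cv2.COLOR_BGR2HSV),3)
  # blank top flat z=44: profile along groove axis and across
  for gx in(-56,0,56):
    print(name,gx)
    for lab,pts in (('along',[(gx,y) for y in range(4,120,4)]),('across60',[(gx+d,60) for d in range(-18,19,2)]),('across90',[(gx+d,90) for d in range(-18,19,2)])):
      V=[]
      for p in pts:
        u=np.round(proj(w,J(*p,44))).astype(int);V.append(tuple(int(k) for k in h[u[1],u[0]][1:]))
      print(lab,' '.join(f'{a}/{b}' for a,b in V))
show('wrist')
E
```

```text
time: 60.38
tcp_pos: [491.5, -19.4, 45.0]
ee_rot: [180.0, -0.2, 86.3]
ft_force: [-3.0, 7.3, 10.3]
gripper_width: 21.8
grasp_force: 60.8
time: 61.25
tcp_pos: [493.3, -21.2, 167.7]
ee_rot: [179.6, 0.1, 86.2]
ft_force: [0.4, -0.1, -0.2]
gripper_width: 36.1
grasp_force: 0.0
time: 61.88
tcp_pos: [546.2, -0.4, 247.0]
ee_rot: [-179.9, -0.0, 86.2]
ft_force: [-0.1, -0.3, -0.1]
gripper_width: 85.3
grasp_force: 0.0
wrist -56
along 58/200 57/200 57/200 69/184 172/174 170/187 170/187 172/188 172/187 170/186 170/186 170/186 172/185 171/185 171/184 171/183 171/183 173/182 171/182 171/180 171/180 170/179 174/179 173/179 175/117 173/61 176/62 176/70 174/70
across60 163/103 175/81 175/80 173/79 173/133 173/131 173/131 171/185 171/184 171/184 170/186 171/180 174/155 175/155 175/156 174/123 175/91 175/91 177/89
across90 176/81 177/81 175/82 174/78 174/127 174/126 173/147 171/180 171/179 170/179 170/180 173/158 173/149 173/149 173/151 171/90 177/91 177/91 177/91
wrist 0
along 59/199 59/199 59/198 69/196 176/164 173/182 170/181 170/181 170/181 171/181 170/181 170/182 170/184 170/184 171/183 171/183 170/18
[... 249 characters left out ...]
cross90 172/85 173/85 177/47 176/134 173/131 173/130 173/138 170/183 170/181 169/182 169/183 171/169 174/152 174/153 174/153 174/90 175/90 175/90 176/89
wrist 56
along 59/199 59/199 59/199 67/199 173/164 171/182 170/181 170/181 170/181 170/182 169/181 170/181 171/183 170/183 171/183 171/183 170/183 171/183 170/183 170/183 170/183 172/183 171/183 171/183 172/145 175/57 174/59 174/59 176/59
across60 172/49 172/48 173/52 173/134 173/131 172/126 173/126 172/184 171/183 171/183 171/183 171/179 175/152 174/154 174/123 174/86 176/87 176/87 132/222
across90 172/49 173/50 173/51 172/132 172/131 172/129 172/129 171/184 171/183 171/183 171/184 171/183 175/150 174/155 175/89 176/89 176/90 181/86 135/212
```

```bash
python3 - <<'E'
from h import *
s=snap('scene');h=cv2.cvtColor(s['frame'],cv2.COLOR_BGR2HSV)
a=np.array([419,-366.5]);b=np.array([615.5,-401]);T=np.array([516.,-391])
m=np.zeros(h.shape[:2],np.uint8)
cv2.fillPoly(m,[np.array([proj(s,(*p,8)) for p in((395,-425),(404,-320),(648,-356),(634,-460))]).astype(np.int32)],255)
m&=cv2.inRange(h,(0,0,0),(180,60,255))
y,x=np.nonzero(m);P=np.array([onz(s,p,13)[:2] for p in zip(x,y)])
print(len(P),P.mean(0),P.min(0),P.max(0))
E
```

```text
201 [ 522.77830729 -384.54946912] [ 415.05520606 -405.49803747] [ 616.68950281 -362.04545933]
```

The drift lies in the tray with its centre within about 10 mm of the tray's. All three blanks are seated and touching the block, and both plugs are boxed, so I'm handing in.

```bash
python3 -c "
from cell import ctrl
print(ctrl.finish_job())"
```

```text
the job is handed in; nothing more can be done
None
```

The job is handed in, though the hand-in returned no verdict: both plugs present were pushed out and put in the scrap box, the drift is back in its tray, and all three blanks lie seated in their own grooves against the end block.

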